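# Release the control vial from its gate dispenser

## Robot

A 6-joint arm with a two-finger parallel gripper is mounted at the origin on the work surface. World frame = base frame: x ahead of the robot, y to its left, z up, the work surface at z = 0. Lengths are in m, angles in rad, forces in N, time in s.
With the tool pointing down it reaches from about 0.325 to 0.75 m from the base axis. Payload 7.6 kg.
Tool frame: the origin (TCP) lies midway between the tips of the shut fingers; the grasp point (between the pads) lies 19 mm behind it (arm.tcp_to_grasp is the distance from the TCP to the grasp point, in m); z points along the fingers, y is the line along which they close (so a half turn about z gives the same grasp; the last joint's range is limited). The gripper opens to 85 mm and grips with 20 to 120 N. Pads are 22 mm wide; open, the fingers measure 114 mm over their backs; the gripper's body (76 mm by 85 mm) begins 54 mm behind the grasp point. The pads swing forward as they close: fully open they stand 13 mm farther back than shut.
Start: joints at [-0.07, 0.052, 1.401, -0, 1.689, -0.07], TCP at [0.525, 0, 0.231] pointing down, gripper open.
Joint ranges: [-2.9, 2.9], [-0.91, 2.17], [0.12, 2.37], [-1.06, 4.2], [0.26, 2.73], [-2.93, 2.93]. Speed limits (rad/s): [2.57, 2.57, 3.01, 3.14, 3.14, 3.14].

## Interface

Orientations are given as a rotation vector (axis times angle).
In Python, from bench import arm gives the robot as it stands.
- The arm moves only by the tool arm_command, never from a script. Its argument "targets" is a list of rows, each a list of 5 numbers: the shift along the world's x, y, z in mm, then the turn about the world's z in rad, then the closure, from 0 (fully open) to 1 (shut). In form: [[dx, dy, dz, spin, gripper], ...]. A call has 1 to 12 rows; each row is the pose to reach, as a shift and turn from the pose commanded when the call began; what a row does not reach only later rows make up. A row lasts 1/8 s, in which the tool goes at most 62.5 mm and 10.7 degrees, less where a joint would pass 70% of its speed; a pose out of reach is approached as far as the arm can. A call with a gripper value outside its range is refused whole. The fingers move at their own pace and stop on an object; "force" is the grip in N (left out, the last holds). Time passes only in rows, so rows that repeat a pose let the fingers close. It gives the time, the measured TCP pose, the force, the opening and the grip force at its end, in the units of the state.
- arm.get_obs(): the state, without advancing time (a new reading comes with each control period).
- arm.get_image(name): name is "scene" or "side" or "wrist"; returns the picture (400x640x3 uint8, red, green, blue); there is no depth.
- arm.camera_info(name): a dict with "vertical_fov" (degrees; the focal length in pixels is half the picture's height over the tangent of half this angle, whatever the lens; pixels are square), "cx", "cy" (the principal point, pixels), "R" (3x3) and "t" (3): a world point X has camera coordinates R X + t. Camera axes: x right, y down, z forward; pixel columns grow to the right and rows downward; lengths in m; the calibration is good to about 2 mm. A picture is of the moment at which its call begins: read the wrist's pose just before it. camera_info takes no time and is no camera call; for the wrist camera it gives the pose at the moment of the call.
- arm.close_job(): hands the job in; it is judged then, once.
The state is a dict: "clock": time; "q": joint angles; "qd": joint speeds; "effort": joint torques, N m; "position": TCP position; "tool_rot": TCP orientation; "contact_force": force on the tool from outside, world axes, zero at the start; "ft_torque": the same for the moment, N m; "grip_width": finger opening in m; "grasp_force": force on a finger pad.
Only numpy, scipy, OpenCV 4.12 (cv2) and the standard library are available. Lean on these libraries where they do the work, as an engineer would, in place of code of your own. Each camera call takes 0.05 s, during which the arm holds its last target. There are 200 camera calls.

## Task

One of the two gate dispensers holds a short, thick amber vial, the other a long, thin tube. With the fingertips press the rocker pad of the dispenser with the short thick vial all the way down, keep it down until the vial has rolled under the gate and come to rest against the stop at the bottom of its chute, then let the pad come back up so that the gate is shut again. Do not touch or lift the vial or the tube, do not work the other dispenser, and leave everything else where it is.

Things in the scene. Friction and masses are not known exactly. Their poses are not given: they have to be found in the camera images.
- vial_dispenser: White dispenser fixed to the table. Origin under its centre; x up the chute, y to the rocker side. Open chute, 62 mm wide, walls 30 mm; floor slopes from z 12 mm at the stop wall (x -140) to 55 (x 130). Clear gate crosses at x 10. Rocker lies along x beside the chute, pivot at (-65, 48, 60) mm. Highest part 86 mm, lifted gate 112. Yaw within 0.25; the two are alike and may swap sides. This one holds the short thick vial.
- tube_dispenser: White dispenser fixed to the table. Origin under its centre; x up the chute, y to the rocker side. Open chute, 62 mm wide, walls 30 mm; floor slopes from z 12 mm at the stop wall (x -140) to 55 (x 130). Clear gate crosses at x 10. Rocker lies along x beside the chute, pivot at (-65, 48, 60) mm. Highest part 86 mm, lifted gate 112. Yaw within 0.25; the two are alike and may swap sides. This one holds the long thin tube and is to be left alone.
- vial_pad (a point): centre of the top of the press pad: level aluminium plate 44 x 50 mm, black rubber top, at (-150, 70, 67) mm of its dispenser at rest, free space below. Pressed to its stop it goes down about 40 mm and shifts 7 mm towards +x of the dispenser. This is the pad to press.
- tube_pad (a point): centre of the top of the press pad: level aluminium plate 44 x 50 mm, black rubber top, at (-150, 70, 67) mm of its dispenser at rest, free space below. Pressed to its stop it goes down about 40 mm and shifts 7 mm towards +x of the dispenser. Not to be pressed.
- vial_rocker (a joint): angle of the aluminium rocker, rad: 0 = at rest with the gate shut, grows as the pad is pressed, 0.5 = at its stop with the gate fully up. A spring returns it to 0 as soon as it is let go; the pad needs about 1.5 N to start and 4 N at the stop. The gate lets the vial through from about 0.35 on.
- tube_rocker (a joint): angle of the aluminium rocker, rad: 0 = at rest with the gate shut, grows as the pad is pressed, 0.5 = at its stop with the gate fully up. A spring returns it to 0 as soon as it is let go; the pad needs about 1.5 N to start and 4 N at the stop. To be left alone.
- vial_center (a point): centre of the short thick vial, amber glass with black cap, 30 mm diameter, 46 mm long, 55 g or so, lying across the chute behind the gate (centre at about x = 28, z = 54 mm of its dispenser). It rolls down by itself when the gate is up, in about 1 s, and stops at about x = -125, z = 30 mm of its dispenser.
- tube_center (a point): centre of the long thin tube, amber glass with black cap, 16 mm diameter, 58 mm long, lying across the other chute behind its gate.
- cassette0: flat white test cassette 70 x 22 x 6 mm, loose on the table; origin under its centre. Leave alone.
- cassette1: flat white test cassette 70 x 22 x 6 mm, loose on the table; origin under its centre. Leave alone.
- jar: small standing jar, 32 mm diameter, 55 mm high, between the dispensers; origin under its centre. Leave alone.
- pen: black pen lying on the table, 130 mm long, 10 mm thick; origin under its middle. Leave alone.
- disinfectant: white bottle, 68 mm diameter, 170 mm high, to the right; origin under its centre. Leave alone.
- carton: white carton 200 (x) x 120 x 90 mm, to the left; origin under its centre. Leave alone.
- vial: the same vial; origin at its centre, y along its axis towards the cap.
- tube: the same tube; origin at its centre, y along its axis towards the cap.
Mind the look-alikes: they are no part of the job. What is shaped like the vial but green or turquoise is not meant.

How it is judged:
By the outcome, as a careful person would: the job done as asked, in the order asked, and still so for the second after the job is handed in, with the robot touching nothing.
It also fails if it takes over 35 s, if anything falls off the work surface, if the arm or the gripper's body presses on something with over 40 N, if the wrist force passes 120 N, or if a joint passes its speed limit or range.

## Working session

There is one attempt and no reset: what is moved stays moved. The work goes in short steps, Python scripts to look and compute and a tool call to move; the robot and the scene stay as the last step left them, time stands still between calls to the robot, and variables do not carry over. Pictures are saved under pics/ and viewed, at most 10 in all, crops included, and the job is handed in when it is done.

Besides the shell and the picture viewer there is one more tool, called after "Emit:" by a JSON object that holds its "fn" and its "kwargs". arm_command: Moves the arm, as the interface text tells. Its arguments: {"type":"object","properties":{"targets":{"type":"array","items":{"type":"array","items":{"type":"number"}}},"force":{"type":"number"}},"required":["targets"]}

```bash
mkdir -p pics; cat > h.py <<'E'
import numpy as np, cv2
from bench import arm
def grab(n,f):
    ci=arm.camera_info(n); im=arm.get_image(n); cv2.imwrite(f'pics/{f}.png',im[...,::-1]); return im,ci
def ray(ci,u,v,z):
    f=200/np.tan(np.radians(ci['vertical_fov'])/2)
    R=np.array(ci['R']);t=np.array(ci['t']);c=-R.T@t
    d=R.T@np.array([(u-ci['cx'])/f,(v-ci['cy'])/f,1]); return c+d*(z-c[2])/d[2]
def proj(ci,X):
    f=200/np.tan(np.radians(ci['vertical_fov'])/2)
    p=np.array(ci['R'])@np.array(X)+np.array(ci['t']); return p[:2]/p[2]*f+[ci['cx'],ci['cy']]
E
python3 - <<'E'
from h import *
for n in('scene','side'):
    im,ci=grab(n,n); R=np.array(ci['R']);print(n,-R.T@np.array(ci['t']),R[2],ci['vertical_fov'])
E
```

```text
scene [ 1.4751185  -0.6279611   1.18479824] [-0.61149119  0.3745948  -0.69696288] 50.371276109139295
side [ 0.07277571 -0.90930156  0.6443898 ] [ 0.37170924  0.77919397 -0.50466721] 56.13582173257595
```

View pics/scene.png

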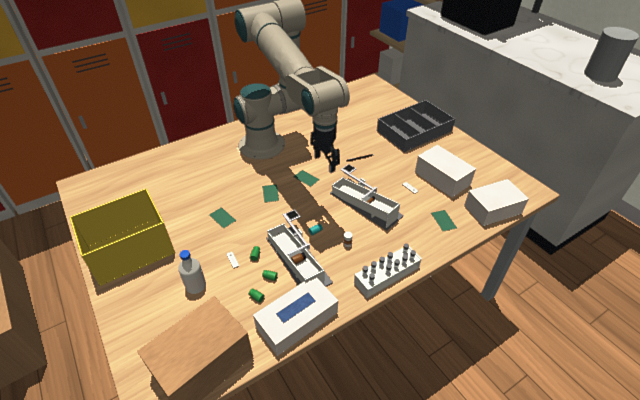

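View pics/side.png

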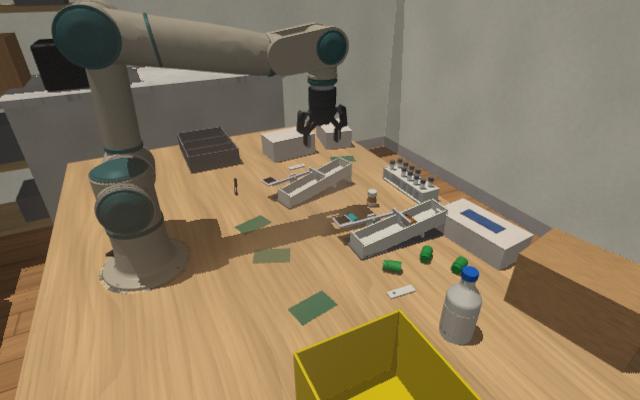

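Two dispensers are visible: scene (296,252) / side (400,228), and scene (366,200) / side (316,182). The green and turquoise pieces are look-alikes. I'll enlarge both dispensers to see which one holds the short thick vial.

```bash
python3 - <<'E'
import cv2,numpy as np
a=cv2.imread('pics/scene.png');b=cv2.imread('pics/side.png')
f=lambda i,x,y:cv2.resize(i[y:y+75,x:x+100],None,fx=4,fy=4,interpolation=cv2.INTER_CUBIC)
cv2.imwrite('pics/crop.png',np.vstack([np.hstack([f(a,250,207),f(a,320,155)]),np.hstack([f(b,335,195),f(b,258,150)])]))
E
```

```text
(no output)
```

View pics/crop.png

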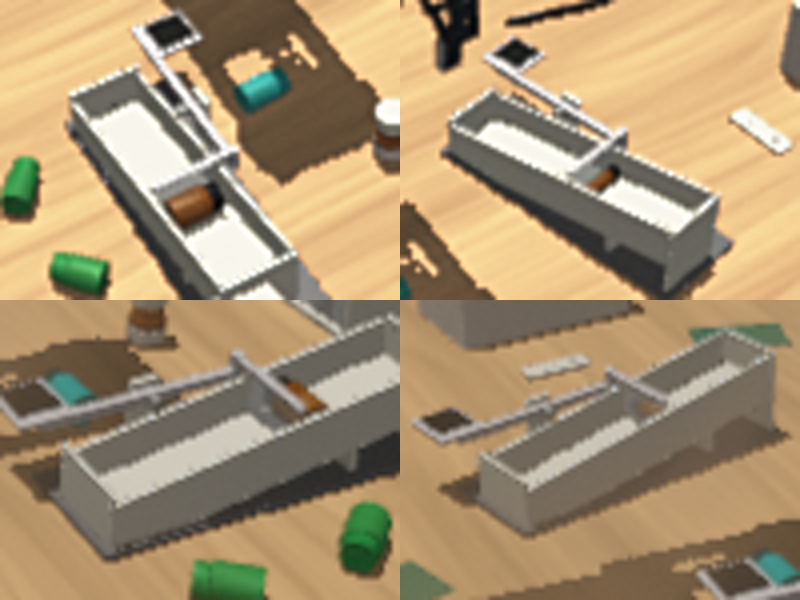

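The dispenser at scene (296,252) holds the thick amber vial (crop 193,205, so scene 298,258). It is clearly fatter than the tube in the dispenser at scene (366,200). The pad to press is at about scene (292,215) and side (343,220). The turquoise decoy lies near it at scene (316,229).

```bash
python3 - <<'E'
from h import *
P={}
for n,(u0,v0,u1,v1) in dict(scene=(282,207,304,220),side=(333,211,353,228)).items():
    im=cv2.imread(f'pics/{n}.png');ci=arm.camera_info(n)
    m=np.zeros(im.shape[:2],np.uint8);m[v0:v1,u0:u1]=(im.max(2)[v0:v1,u0:u1]<(60 if n=='scene' else 85))*255
    k,l,s,c=cv2.connectedComponentsWithStats(m);i=1+np.argmax(s[1:,4]);print(n,s[i],c[i],ray(ci,*c[i],.067)[:2])
    P[n]=c[i]
ci=arm.camera_info('scene')
# wall-top corners low end (crop px) & rocker/gate, vial
X=lambda x,y,z:ray(ci,250+x/4,207+y/4,z).round(4)
print('vial',X(195,203,.054)); 
print('stop corners',X(72,95,.044),X(137,70,.044)); print('pivot/gate end',X(232,155,.08),X(155,190,.08))
E
```

```text
scene [287 211  10   7  43] [291.74418605 214.25581395] [ 0.51713578 -0.13569662]
side [337 216  13   8  58] [342.5        219.29310345] [ 0.51902413 -0.14121633]
vial [ 0.6932 -0.2113  0.054 ]
stop corners [ 0.5221 -0.2381  0.044 ] [ 0.5273 -0.1743  0.044 ]
pivot/gate end [ 0.6845 -0.169   0.08  ] [ 0.6818 -0.2417  0.08  ]
```

The pad is at about (0.518, -0.138, 0.067). The pad-to-vial distance comes out at 190 mm against 191 nominal, and the yaw is about -0.03. Next I'll move above the pad with the fingers shut.

Emit:
{"fn": "arm_command", "kwargs": {"targets": [[0,-50,0,0,1],[-4,-100,0,0,1],[-7,-138,0,0,1],[-7,-138,-50,0,1],[-7,-138,-100,0,1],[-7,-138,-130,0,1],[-7,-138,-130,0,1],[-7,-138,-130,0,1]]}}

```text
clock: 1.1
position: [0.5188, -0.1382, 0.1029]
tool_rot: [2.22, 2.22, 0.002]
contact_force: [0.3, 0.7, 0.2]
grip_width: -0.0003
grasp_force: 0.0
```

```bash
python3 - <<'E'
from h import *
o=arm.get_obs();print(o['clock'],o['position'],o['grip_width'],o['contact_force'])
f=[]
for n,x,y in(('scene',250,185),('side',300,170)):
    im,ci=grab(n,n+'2');print(n,proj(ci,o['position']),proj(ci,[o['position'][0],o['position'][1],.067]))
    f.append(cv2.resize(im[y:y+75,x:x+100,::-1],None,fx=4,fy=4,interpolation=cv2.INTER_CUBIC))
im,ci=grab('wrist','w2');print(proj(ci,[.518,-.138,.067]),proj(ci,o['position']))
cv2.imwrite('pics/c2.png',np.vstack([np.hstack(f),np.pad(cv2.resize(im[...,::-1],(480,300)),((0,0),(0,320),(0,0)))]))
E
```

```text
1.1 [ 0.51875958 -0.13819587  0.1029496 ] -0.0003037864778531551 [0.32380632 0.66665078 0.23097739]
scene [290.88014743 207.84947437] [291.37342024 214.79593147]
side [342.21783111 207.90583353] [341.89453062 218.79289287]
[316.73824842 232.68844871] [317.94246859 258.78289285]
```

View pics/c2.png

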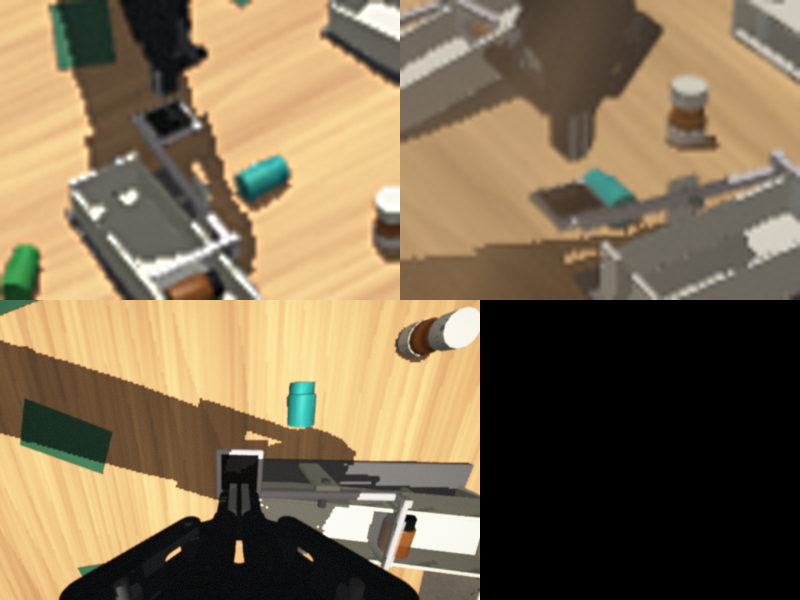

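The fingertips are over the pad centre: the pad is at wrist pixel (320,232), where the projection put it. The turquoise piece is clear, off to the side. I'll press, following the 7 mm shift in x.

Emit:
{"fn": "arm_command", "kwargs": {"targets": [[0,0,-22,0,1],[0,0,-32,0,1],[1,0,-40,0,1],[3,0,-48,0,1],[4,0,-56,0,1],[6,0,-64,0,1],[7,0,-70,0,1],[7,0,-72,0,1],[7,0,-72,0,1]]}}

```text
clock: 2.38
position: [0.5253, -0.138, 0.0295]
tool_rot: [2.221, 2.221, 0.001]
contact_force: [0.1, -0.2, 3.7]
grip_width: 0.0003
grasp_force: 1.7
```

Emit:
{"fn": "arm_command", "kwargs": {"targets": [[0,0,-2,0,1],[0,0,-3,0,1],[0,0,-3,0,1],[0,0,-3,0,1]]}}

```text
clock: 2.88
position: [0.5252, -0.138, 0.0267]
tool_rot: [2.221, 2.221, 0.001]
contact_force: [0.4, 0.6, 5.5]
grip_width: 0.0003
grasp_force: 2.5
```

Emit:
{"fn": "arm_command", "kwargs": {"targets": [[0,0,-1,0,1],[0,0,-2,0,1],[0,0,-2,0,1],[0,0,-2,0,1],[0,0,-2,0,1],[0,0,-2,0,1],[0,0,-2,0,1],[0,0,-2,0,1],[0,0,-2,0,1],[0,0,-2,0,1],[0,0,-2,0,1],[0,0,-2,0,1]]}}

```text
clock: 4.38
position: [0.5256, -0.1381, 0.026]
tool_rot: [2.22, 2.22, 0.001]
contact_force: [-3.7, 2.7, 13.4]
grip_width: 0.0003
grasp_force: 6.7
```

```bash
python3 - <<'E'
from h import *
f=[]
for n,x,y in(('scene',250,207),('side',335,185)):
    im,ci=grab(n,n+'3')
    f.append(cv2.resize(im[y:y+75,x:x+100,::-1],None,fx=4,fy=4,interpolation=cv2.INTER_CUBIC))
im,ci=grab('wrist','w3')
cv2.imwrite('pics/c3.png',np.vstack([np.hstack(f),np.pad(cv2.resize(im[...,::-1],(480,300)),((0,0),(0,320),(0,0)))]))
E
```

```text
(no output)
```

View pics/c3.png

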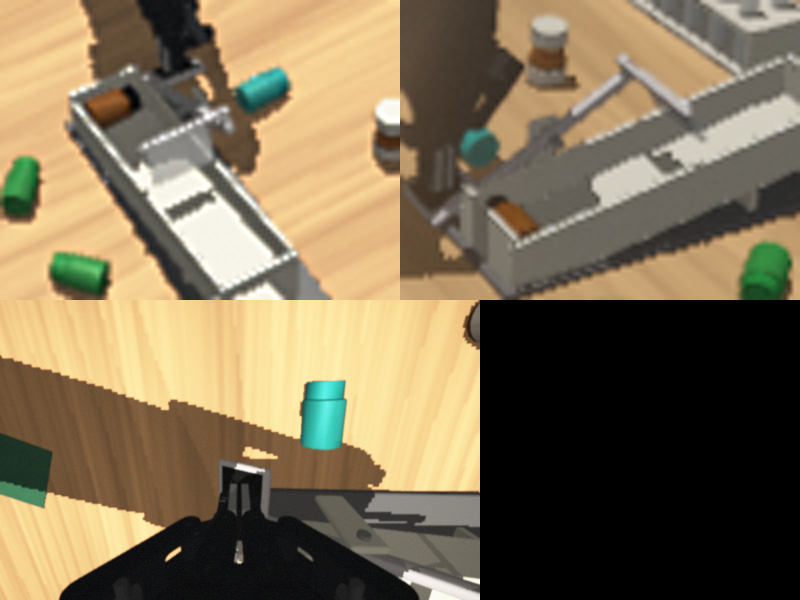

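The force rose to 13 N, so the rocker is at its stop and the gate is up. The vial lies against the stop wall at scene crop (110,105), or scene (277,233). I'll now let the pad up slowly and retreat.

Emit:
{"fn": "arm_command", "kwargs": {"targets": [[0,0,4,0,1],[-1,0,11,0,1],[-3,0,19,0,1],[-5,0,27,0,1],[-6,0,35,0,1],[-7,0,42,0,1],[-7,0,50,0,1],[-7,0,80,0,1],[-7,0,130,0,1],[-7,0,180,0,1],[-7,0,180,0,1],[-7,0,180,0,1]]}}

```text
clock: 6.02
position: [0.5177, -0.1379, 0.2036]
tool_rot: [-2.221, -2.221, 0.001]
contact_force: [-0.6, -0.1, -0.2]
grip_width: 0.0002
grasp_force: 0.0
```

```bash
python3 - <<'E'
from h import *
f=[]
for n,x,y in(('scene',250,207),('side',335,185)):
    im,ci=grab(n,n+'4')
    f.append(cv2.resize(im[y:y+75,x:x+100,::-1],None,fx=4,fy=4,interpolation=cv2.INTER_CUBIC))
    if n=='scene':
        print('vial px rest expected vs', ray(ci,250+110/4,207+105/4,.030))
o=arm.get_obs();print(o['position'],o['contact_force'])
cv2.imwrite('pics/c4.png',np.hstack(f))
E
```

```text
vial px rest expected vs [ 0.53965227 -0.21015473  0.03      ]
[ 0.51732997 -0.1377716   0.20247122] [-0.04346108 -0.33831292 -0.32459958]
```

View pics/c4.png

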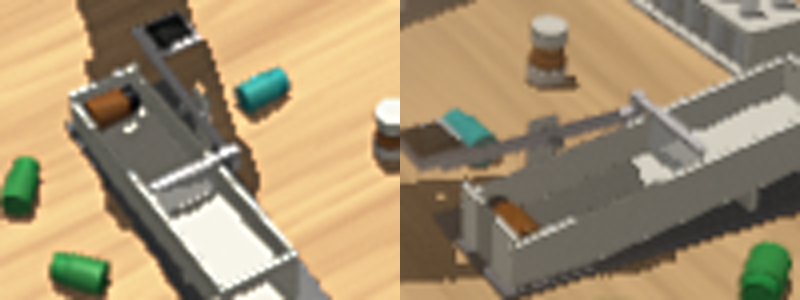

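The pad is back up at scene (292,215) and the gate is shut. The vial rests at the stop, scene (277,233), about 153 mm down the chute from where it started, as expected. The robot is clear of everything.

```bash
python3 -c "from bench import arm; print(arm.close_job())"
```

```text
the job is handed in; nothing more can be done
None
```

The job is done and handed in: I pressed the thick-vial dispenser's pad to its stop, the vial rolled down and rests against the stop wall, the pad is back up with the gate shut, and nothing else was touched.

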